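# Hang the paint pail on the hook under the rack shelf

### The job

Hang the empty paint pail by the middle of its wire handle on the hook of the bench rack, under the shelf, so that it hangs level, free and still. Keep the pail upright on the way, do not bump the arm or gripper into the rack or its shelf (lean in from the front), and leave the other things on the table where they stand.

Things in the scene. Friction and masses are not known exactly. Their poses are not given: they have to be found in the camera images.
- pail: Small open bare-metal paint pail, loose, empty, 0.25 kg: 90 mm high, diameter 90 mm at the foot, 108 mm at the rim. A stiff fixed arch handle of 8 mm round dark wire stands up in its yz plane; wire axis (y, z in mm): (58, 70) up to (58, 130), slanting to (44, 148), then straight and level across, mirrored for negative y. Origin: centre of the underside; z up.
- pail_handle (a point): Middle of the pail handle's level top, on the wire's axis, 148 mm above the pail's underside; axes as the pail's.
- hook: The only hook: dark flat steel strip 16 mm wide, 6 mm thick, fixed to the rack's cross rail. Origin: on the strip's mid-line at the middle of the rail, 200 mm above the table. +x points into the rack, away from the open tip. The mid-line (x, z in mm) runs level from (-4, 0) to (-98, 0), then bends up through (-111, 9) to (-119, 31), where it ends.
- hook_seat (a point): The place on top of the level strip where a handle rests, 90 mm in front of the rail, just behind the upturned end; axes as the hook's. The wire's axis lies 4 mm above it when hung.
- hook_tip (a point): Topmost point of the hook's upturned end, 30 mm above and 29 mm in front of hook_seat.
- rack: Fixed bench rack of slotted steel: posts at y = -180 and 180 mm (x 5 to 35), cross rail between (x -5 to 7, z 187 to 213), feet 6 mm thick, shelf of two plywood slats 400 mm long (x -90 to -50 and 0 to 40, underside z = 370), its front edge right above hook_seat; stock on it up to z = 460. Origin: on the table midway between the posts; x away from the open front, y along the rail, z up.
- tin: Bystander: empty bare-metal tin without a handle, diameter 74 mm, 95 mm high, loose. Origin: centre of the underside.
- jar: Bystander: white plastic glue jar with a screw cap, diameter 68 mm, 105 mm high, loose. Origin: centre of the underside.
- block: Bystander: offcut of rigid foam, 90 x 60 x 40 mm, loose. Origin: centre of the underside.
There are look-alikes about, which are no part of the job. What is shaped like the pail but orange is not meant.

How it is judged:
By the outcome, as a careful person would: the job done as asked, in the order asked, and still so for the second after the job is handed in, with the robot touching nothing.
It also fails if it takes over 54 s, if anything falls off the work surface, if the arm or the gripper's body presses on something with over 40 N, if the wrist force passes 120 N, or if a joint passes its speed limit or range.

### The arm

A 6-joint arm with a two-finger parallel gripper is mounted at the origin on the work surface. World frame = base frame: x ahead of the robot, y to its left, z up, the work surface at z = 0. Lengths are in mm, angles in degrees, forces in N, time in s.
With the tool pointing down it reaches from about 300 to 850 mm from the base axis. Payload 4.2 kg.
Tool frame: the origin (TCP) lies midway between the tips of the shut fingers; the grasp point (between the pads) lies 19 mm behind it; z points along the fingers, y is the line along which they close (so a half turn about z gives the same grasp; the last joint's range is limited). The gripper opens to 91 mm and grips with 3 to 60 N. Pads are 32 mm wide; open, the fingers measure 118 mm over their backs; the gripper's body (76 mm by 178 mm) begins 60 mm behind the grasp point.
Start: joints at [-66.578, 18.312, 89.639, -0, 72.044, -1.146], TCP at [239.078, -522.958, 213.976] pointing down, gripper open.
Joint ranges: [-177.97, 177.97], [-48.28, 115.42], [12.27, 149.76], [-77.06, 257.06], [2.81, 150.46], [-146.56, 146.56]. Speed limits (degrees/s): [147.25, 147.25, 180, 180, 180, 180].

### API

Orientations are given as [roll, pitch, yaw] about the fixed x, y, z axes, in that order (R = Rz(yaw) Ry(pitch) Rx(roll)).
In Python, from workcell import state, grab_frame, camera_model, workorder gives the robot as it stands.
- The arm moves only by the tool carry_out, never from a script. Its argument "commands" is a list of rows, each a list of 7 numbers: the turn, a rotation vector about the tool's x, y, z in degrees, then the shift along the tool's x, y, z in mm, then the opening, from -1 (shut) to 1 (fully open). In form: [[ax, ay, az, dx, dy, dz, hand], ...]. A call has 1 to 20 rows; each row is the pose to reach, as a shift and turn from the pose commanded when the call began, along the tool's axes at that moment; what a row does not reach only later rows make up. A row lasts 1/10 s, in which the tool goes at most 50 mm and 8.59 degrees, less where a joint would pass 70% of its speed; a pose out of reach is approached as far as the arm can. A call with a gripper value outside its range is refused whole. The fingers move at their own pace and stop on an object; "force" is the grip in N (left out, the last holds). Time passes only in rows, so rows that repeat a pose let the fingers close. It gives the time, the measured TCP pose, the force, the opening and the grip force at its end, in the units of the state.
- state(): the state, without advancing time (a new reading comes with each control period).
- grab_frame(name): name is "scene" or "top"; returns the picture (384x512x3 uint8, red, green, blue); there is no depth.
- camera_model(name): a dict with "fx", "fy", "cx", "cy" (pixels), "origin" and "rotation" of the camera in the world. Camera axes: x right, y up, looking along -z (the intrinsics and any distortion apply to the point x, -y, -z); pixel columns grow to the right and rows downward; lengths in mm; the calibration is good to about 2 mm. A picture is of the moment at which its call begins. camera_model takes no time and is no camera call.
- workorder.job_done(): hands the job in; it is judged then, once.
The state is a dict: "time_s": time; "qpos": joint angles; "qvel": joint speeds; "effort": joint torques, N m; "ee_pos": TCP position; "ee_rot": TCP orientation; "force": force on the tool from outside, world axes, zero at the start; "torque": the same for the moment, N m; "gripper_width": finger opening in mm; "gripper_force": force on a finger pad.
Only numpy, scipy, OpenCV 4.12 (cv2) and the standard library are available. Lean on these libraries where they do the work, as an engineer would, in place of code of your own. Each camera call takes 0.05 s, during which the arm holds its last target. There are 200 camera calls.

## Working session

There is one attempt and no reset: what is moved stays moved. The work goes in short steps, Python scripts to look and compute and a tool call to move; the robot and the scene stay as the last step left them, time stands still between calls to the robot, and variables do not carry over. Pictures are saved under pics/ and viewed, at most 12 in all, crops included, and the job is handed in when it is done.

Besides the shell and the picture viewer there is one more tool, called after "Call:" as name(argument=value, ...), one argument or row to a line, values as JSON. carry_out: Moves the arm, as the interface text tells. Its arguments: {"type":"object","properties":{"commands":{"type":"array"},"force":{"type":"number"}},"required":["commands"]}

```bash
mkdir -p pics; python3 - <<'E'
from workcell import *
import cv2
for n in("scene","top"):
    f=grab_frame(n); cv2.imwrite(f"pics/{n}0.png",cv2.resize(f[:,:,::-1],(800,600),interpolation=cv2.INTER_CUBIC)); cv2.imwrite(f"{n}_raw.png",f[:,:,::-1])
    print(camera_model(n))
print(state())
E
```

```text
{'fx': 426.15503484611554, 'fy': 426.15503484611554, 'cx': 257.80272042590633, 'cy': 189.77172192228392, 'origin': array([1363.16933971, -107.59587402,  843.5814094 ]), 'rotation': array([50.71143346,  0.74464726, 83.448024  ])}
{'fx': 374.2976815490572, 'fy': 374.2976815490572, 'cx': 252.9768567026009, 'cy': 189.010161613177, 'origin': array([ 346.99817722,  -20.56261124, 1241.78120224]), 'rotation': array([  9.53729096,  -1.59293681, -90.68314823])}
{'time_s': 0.1, 'qpos': array([-6.65772254e+01,  1.83483896e+01,  8.96983278e+01, -2.22867341e-03,
        7.20444603e+01, -1.14514141e+00]), 'qvel': array([ 0.0027476 , -0.08959987, -0.14453638,  0.04378458, -0.1060943 ,
       -0.0504033 ]), 'effort': array([ 6.20577066e-05, -4.13333130e+01, -2.32509810e+01,  7.29554286e-02,
        4.21806285e-02, -6.19364323e-05]), 'ee_pos': array([ 238.88799559, -522.53745793,  213.20760686]), 'ee_rot': array([-1.79908798e+02,  2.96408604e-04,  2.45686050e+01]), 'force': array([-0.19873823, -0.63851363,  0.75802752]), 'torque': array([-0.01607538,  0.03273811, -0.04041783]), 'gripper_force': 0.0, 'gripper_width': 91.18739587005635}
```

View pics/scene0.png

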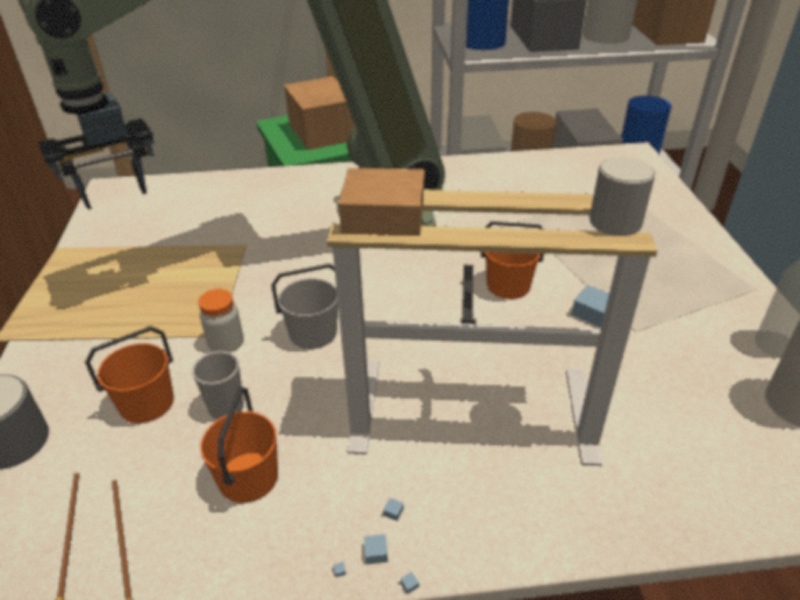

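View pics/top0.png

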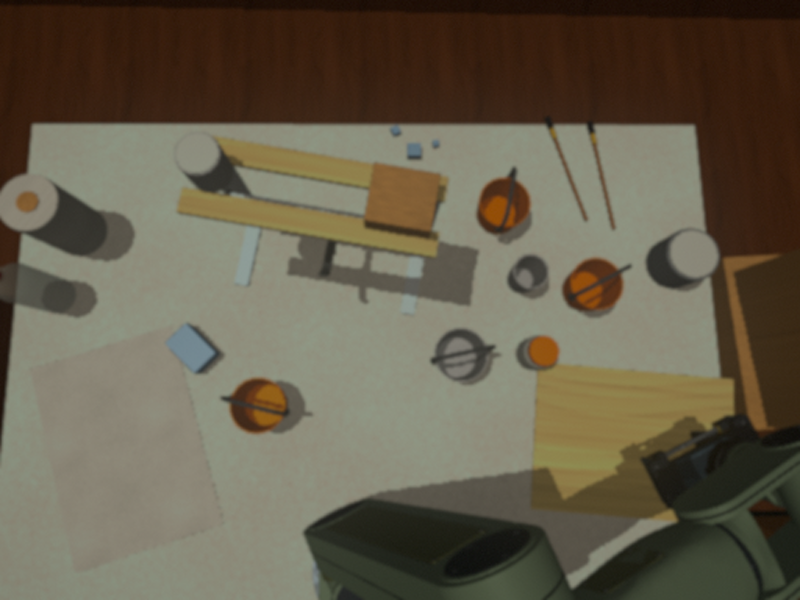

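The scene picture shows three orange pails at (137,375), (240,452) and (511,262). The grey pail is at (308,308) in scene and (462,355) in top. The grey tin without a handle is at (218,383), and the jar at (220,320). The hook is at (468,293) in scene.

These could be taken for the pail: the orange ones at (137,375), (240,452) and (511,262), the tin at (218,383), and the grey can on the shelf at (622,195). I choose the grey pail with a handle at (308,308), and will check it in a crop.

```bash
python3 - <<'E'
import cv2,numpy as np
s=cv2.imread('scene_raw.png');t=cv2.imread('top_raw.png')
def c(im,u,v,w):
    h=w*3//4; x,y=u-w//2,v-h//2
    print(x,y,400/w); return cv2.resize(im[y:y+h,x:x+w],(400,300),interpolation=cv2.INTER_CUBIC)
a=np.hstack([c(s,197,195,80),c(t,296,227,80)])
b=np.hstack([c(s,304,190,80),c(t,200,140,200)])
cv2.imwrite('pics/crop1.png',np.vstack([a,b]))
E
```

```text
157 165 5.0
256 197 5.0
264 160 5.0
100 65 2.0
```

View pics/crop1.png

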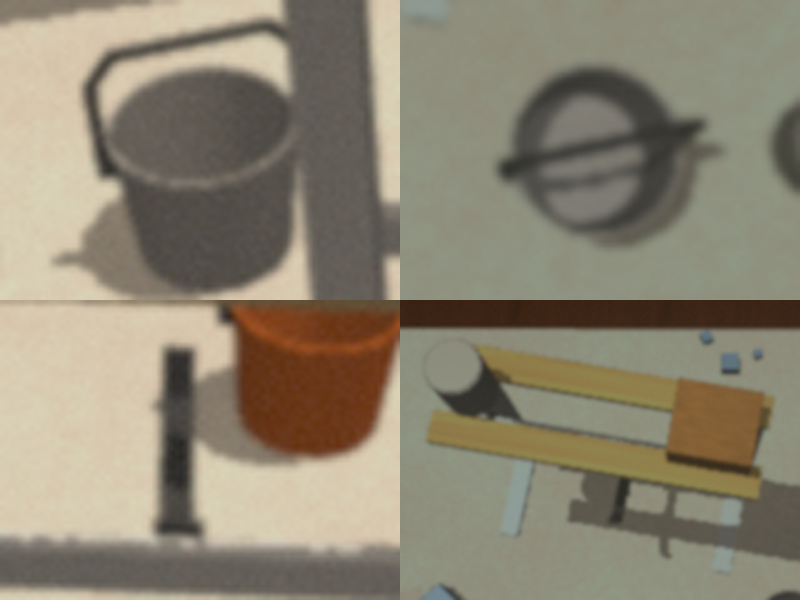

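Confirmed: the chosen thing is bare metal with a dark wire handle, at crop (200,170) in scene. The hook tip is at crop (179,348) in scene and (618,522) in top. Next I fit the poses.

```bash
cat > h.py <<'E'
import numpy as np
from scipy.spatial.transform import Rotation as Ro
from scipy.optimize import least_squares
from workcell import *
CM={n:camera_model(n) for n in("scene","top")}
def proj(n,P):
    c=CM[n];p=(np.atleast_2d(P)-c["origin"])@Ro.from_euler("xyz",c["rotation"],degrees=True).as_matrix()
    return np.c_[c["cx"]+c["fx"]*p[:,0]/-p[:,2],c["cy"]-c["fy"]*p[:,1]/-p[:,2]]
def W(q,P,z=0): # planar pose -> world
    return np.atleast_2d(P)@Ro.from_euler("z",q[2],degrees=True).as_matrix().T+[q[0],q[1],z]
E
python3 - <<'E'
from h import *
px=lambda o,s,p:np.array(o)+(np.array(p)+.5)/s-.5
S=lambda p:px((157,165),5,p);T=lambda p:px((256,197),5,p)
a=np.linspace(0,2*np.pi,120);C=lambda r,z:np.c_[r*np.cos(a),r*np.sin(a),0*a+z]
def f(q):
    r=[]
    # handle: the +y side is image-left in top, and right/left in scene
    s=proj("scene",W(q,[[0,-44,148],[0,44,148],[0,-58,130]])); r+=list((s-[S((108,55)),S((268,27)),S((93,88))]).ravel())
    R=proj("scene",W(q,C(54,90))); lo,hi=R.min(0),R.max(0); r+=[lo[0]-S((109,0))[0],hi[0]-S((298,0))[0],lo[1]-S((0,67))[1],hi[1]-S((0,186))[1]]
    R=proj("top",W(q,C(54,90))); lo,hi=R.min(0),R.max(0); r+=[lo[0]-T((112,0))[0],hi[0]-T((281,0))[0],lo[1]-T((0,67))[1],hi[1]-T((0,233))[1]]
    t=proj("top",W(q,[[0,44,148],[0,-44,148]])); d=t[1]-t[0];n=np.array([-d[1],d[0]])/np.hypot(*d)
    r+=[n@(T(p)-t[0]) for p in((125,162),(285,128))]
    return np.array(r)
o=least_squares(f,[400,-80,10],loss="soft_l1");print("pail",o.x.round(1),f(o.x).round(1))
H=lambda p:px((264,160),5,p);K=lambda p:px((100,65),2,p);V=lambda p:px((0,0),1.5625,p)
def g(q):
    r=list((proj("scene",W(q,[[-119,0,231.5]]))-H((179,48))).ravel())
    r+=[proj("scene",W(q,[[-5,0,200]]))[0,0]-H((178,0))[0]]
    r+=list((proj("top",W(q,[[-119,0,231]]))-K((216,222))).ravel())
    r+=list((proj("top",W(q,[[q[3],180,6],[q[3],-180,6]]))-[K((111,235)),K((323,271))]).ravel()*.7)
    return np.array(r)
o=least_squares(g,[600,50,-8,-150],loss="soft_l1");print("rack",o.x.round(1),g(o.x).round(1))
q=o.x;print("seat,tip,rail",W(q,[[-90,0,207],[-119,0,231],[0,0,200]]).round(1))
print("check rail top edge",(proj("scene",W(q,[[7,-150,213],[7,150,213]]))*1.5625).round(0))
print("shelf front underside top-cam crop",((proj("top",W(q,[[-90,200,370],[-90,-200,370]]))-[100,65])*2).round(0))
E
```

```text
pail [ 422.1 -181.4   11.2] [ 0.4  0.2  0.3 -0.4 -0.9 -0.1 -0.9 -0.  -0.6 -0.  -1.   0.1 -0.9  1.
  0.3  0.2]
rack [ 671.8   56.9  -10.3 -127. ] [ 0.1  0.1  0.1 -1.8 -0.1  2.5  0.1  2.7  0.3]
seat,tip,rail [[583.2  72.9 207. ]
 [554.7  78.1 231. ]
 [671.8  56.9 200. ]]
check rail top edge [[362. 325.]
 [576. 332.]]
shelf front underside top-cam crop [[ 41. 146.]
 [370. 203.]]
```

```bash
cat > ov.py <<'E'
from h import *
import cv2,sys
def draw(q,name):
    out=[]
    for n,(x,y,w),k in(("scene",(205,95,228),3.5),("top",(95,55,228),3.5)):
        im=cv2.imread(n+"_raw.png");im=cv2.resize(im[y:y+171,x:x+w],None,fx=3.5,fy=3.5,interpolation=cv2.INTER_CUBIC)
        def L(P,c):
            p=((proj(n,W(q,np.array(P,float)))-[x,y]+.5)*3.5-.5)
            cv2.polylines(im,[np.round(p*16).astype(np.int32)],False,c,1,cv2.LINE_AA,4)
        for s in(-8,8): L([[-4,s,200],[-98,s,200],[-111,s,209],[-119,s,231]],(0,255,255))
        for s in(-180,180): L([[35,s,0],[35,s,370]],(255,0,0)); L([[-130,s,6],[60,s,6]],(255,255,0))
        for a in((-90,-50),(0,40)): L([[a[0],-200,370],[a[0],200,370],[a[1],200,370],[a[1],-200,370],[a[0],-200,370]],(0,255,0))
        L([[7,-165,213],[7,165,213]],(255,0,255));L([[7,-165,187],[7,165,187]],(255,0,255))
        out.append(im[:,:798])
    o=np.vstack([out[0][150:450],out[1][100:400]]); cv2.imwrite(name,o);print(o.shape)
if __name__=="__main__": draw([float(v) for v in sys.argv[2:5]],sys.argv[1])
E
python3 ov.py pics/ov1.png 671.8 56.9 -10.3
```

```text
(600, 798, 3)
```

View pics/ov1.png

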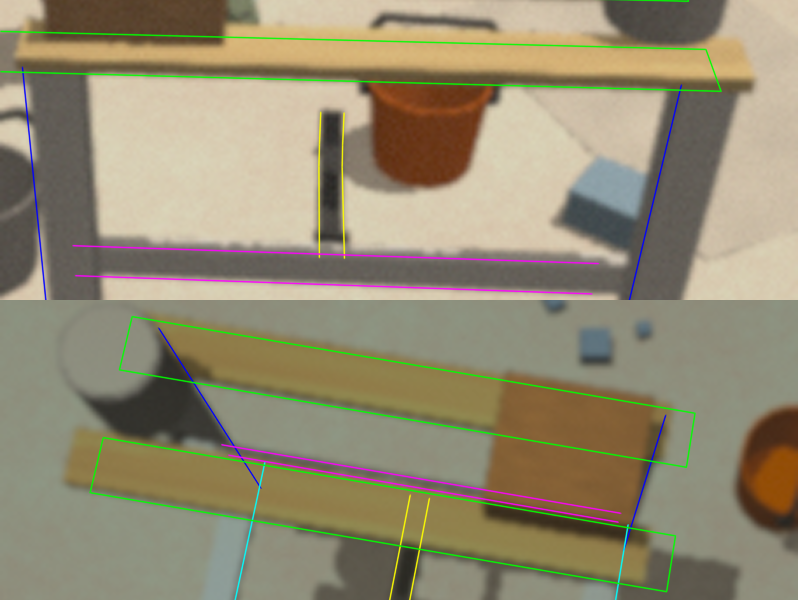

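The overlay's top panel shows the rack about 20 mm further to +y than I fitted; the posts and slats are offset, but the hook lines match. So the hook is off the rack's mid-plane. I refit with a free hook offset.

```bash
python3 - <<'E'
from h import *
px=lambda o,s,p:np.array(o)+(np.array(p)+.5)/s-.5
H=lambda p:px((264,160),5,p);K=lambda p:px((100,65),2,p)
A=lambda p:px((205,95+150/3.5),3.5,p);B=lambda p:px((95,55+100/3.5),3.5,(p[0],p[1]-300))
def g(q):
    d=q[4];r=[]
    r+=list((proj("scene",W(q,[[-119,d,231.5]]))-H((179,48))).ravel())
    r+=list((proj("top",W(q,[[-119,d,231]]))-K((215,222))).ravel())
    r+=list((proj("top",W(q,[[q[3],180,6],[q[3],-180,6]]))-[K((110,235)),K((323,271))]).ravel())
    # slat front underside corners
    r+=list((proj("top",W(q,[[-90,200,370],[-90,-200,370]]))-[B((65,485)),B((645,582))]).ravel())
    # post inner faces (half width w), scene, back edge x=35
    w=q[5]
    r+=list((proj("scene",W(q,[[35,-180+w,290],[35,180-w,290]]))-[A((93,160)),A((655,170))])[:,0])
    # rail back top edge, rows
    for u,v in((110,238),(580,262)):
        t=proj("scene",W(q,[[7,-160,213],[7,160,213]]));c=A((u,v));r+=[t[0,1]+(t[1,1]-t[0,1])*(c[0]-t[0,0])/(t[1,0]-t[0,0])-c[1]]
    return np.array(r)
o=least_squares(g,[670,75,-10,-127,-18,15],loss="soft_l1");print(o.x.round(1),g(o.x).round(1))
q=o.x;print(W(q,[[-90,q[4],207],[-119,q[4],231]]).round(1))
E
```

```text
[ 675.8   73.5  -10.  -129.5  -18.    17.4] [-0.6  0.3 -0.7 -0.4 -1.   0.  -0.9 -0.3  0.2  1.  -0.6  0.6 -0.5 -0.5
  3.   0.2]
[[584.   71.3 207. ]
 [555.5  76.3 231. ]]
```

```bash
cat >> h.py <<'E'
def tool(lean,az): # x along pail +y, leaning from vertical toward azimuth az
    a,t=np.radians(az),np.radians(lean);h=np.array([np.cos(a),np.sin(a),0]);k=np.array([0,0,1.])
    z=np.sin(t)*h-np.cos(t)*k;x=np.array([-h[1],h[0],0]);return np.c_[x,np.cross(z,x),z]
def rel(pos,R,p0=None,R0=None):
    s=state(); p0=s["ee_pos"] if p0 is None else p0; R0=Ro.from_euler("xyz",s["ee_rot"],degrees=True).as_matrix() if R0 is None else R0
    return np.r_[np.degrees(Ro.from_matrix(R0.T@R).as_rotvec()),R0.T@(np.array(pos)-p0)].round(1)
def grip(wire,R): return np.array(wire)+19*R[:,2] # TCP for grasp point at wire
E
python3 - <<'E'
from h import *
R=tool(50,11.2);g=grip([416.5,-152.9,148],R)
p=g-45*R[:,2]
print(g,p,"above",rel(p+[0,0,60],R,[239.078,-522.958,213.976]))
E
```

```text
[ 430.77764967 -150.07294924  135.78703542] [ 396.96216361 -156.76859578  164.71247785] above [ -42.2   33.2  -71.4  295.8 -267.4  -10.3]
```

Call:
carry_out(
  commands=[
    [-42,33,-71.5,296,-267,-10,0],
    [-42,33,-71.5,296,-267,-10,0],
    [-42,33,-71.5,296,-267,-10,0],
    [-42,33,-71.5,296,-267,-10,0],
    [-42,33,-71.5,296,-267,-10,0],
    [-42,33,-71.5,296,-267,-10,0],
    [-42,33,-71.5,296,-267,-10,0],
    [-42,33,-71.5,296,-267,-10,0],
    [-42,33,-71.5,296,-267,-10,0],
    [-42,33,-71.5,296,-267,-10,0],
    [-42,33,-71.5,296,-267,-10,0],
    [-42,33,-71.5,296,-267,-10,0],
    [-42,33,-71.5,296,-267,-10,0],
    [-42,33,-71.5,296,-267,-10,0],
    [-42,33,-71.5,296,-267,-10,0],
    [-42,33,-71.5,296,-267,-10,0],
  ],
)

```text
time_s: 1.7
ee_pos: [397.4, -156.7, 224.2]
ee_rot: [130.3, 0.2, 101.2]
force: [0.3, -0.3, -0.6]
gripper_width: 45.3
gripper_force: 0.0
```

```bash
python3 - <<'E'
from h import *
s=state();print(s["time_s"],s["qpos"].round(1),s["ee_pos"].round(1),s["force"].round(1),s["gripper_width"])
R=tool(50,11.2);g=grip([416.5,-152.9,148],R)
print(rel(g-45*R[:,2],R),rel(g,R))
E
```

```text
1.7 [ -57.2   -4.8  135.1   66.3   50.7 -113.9] [ 397.4 -156.7  224.2] [ 0.3 -0.3 -0.6] 45.2595895301594
[ -0.3   0.1   0.1   0.2 -45.7  38.1] [ -0.3   0.1   0.1   0.3 -45.5  83.1]
```

Call:
carry_out(
  commands=[
    [0,0,0,0,-15,13,0],
    [0,0,0,0,-30,26,0],
    [0,0,0,0,-45.5,38,0],
    [0,0,0,0,-45.5,53,0],
    [0,0,0,0,-45.5,68,0],
    [0,0,0,0,-45.5,83,0],
    [0,0,0,0,-45.5,83,0],
    [0,0,0,0,-45.5,83,0],
  ],
)

```text
time_s: 2.5
ee_pos: [430.7, -150.3, 135.7]
ee_rot: [130.3, 0.1, 101.2]
force: [0.2, -0.4, 0.6]
gripper_width: 45.7
gripper_force: 0.0
```

```bash
python3 - <<'E'
from h import *
import cv2
s=state();print(s["time_s"],s["qpos"].round(1),s["ee_pos"].round(1),s["force"].round(1))
a=grab_frame("scene")[:,:,::-1];b=grab_frame("top")[:,:,::-1]
c=lambda im,u,v:cv2.resize(im[v-60:v+60,u-40:u+40],(400,600),interpolation=cv2.INTER_CUBIC)
cv2.imwrite("pics/g1.png",np.hstack([c(a,197,190),c(b,296,227)]))
E
```

```text
2.5 [ -50.5    7.9  142.1   89.2   42.2 -139.2] [ 430.7 -150.3  135.7] [ 0.2 -0.4  0.6]
```

View pics/g1.png

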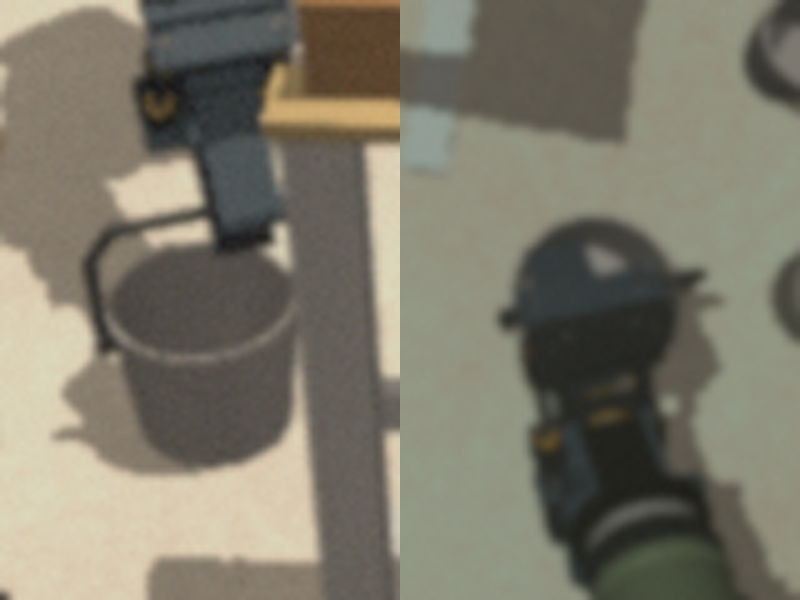

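The scene crop shows the near edge of the finger at (213,220) and the handle's middle at about (187,217). That leaves about 14 mm beside the middle for the hook. The pail has not moved, so I close.

Call:
carry_out(
  commands=[
    [0,0,0,0,0,0,-1],
    [0,0,0,0,0,0,-1],
    [0,0,0,0,0,0,-1],
    [0,0,0,0,0,0,-1],
    [0,0,0,0,0,0,-1],
    [0,0,0,0,0,0,-1],
    [0,0,0,0,0,0,-1],
    [0,0,0,0,0,0,-1],
    [0,0,0,0,0,0,-1],
    [0,0,0,0,0,0,-1],
  ],
  force=45,
)

```text
time_s: 3.6
ee_pos: [430.6, -150.7, 135.7]
ee_rot: [130.3, 0.1, 101.2]
force: [-1.3, -0.1, 1.8]
gripper_width: 7.0
gripper_force: 44.5
```

```bash
python3 - <<'E'
from h import *
s=state();print(s["time_s"],s["ee_pos"].round(1),s["force"].round(1),s["gripper_width"],s["gripper_force"])
R=tool(50,11.2);p=s["ee_pos"]
print("lift",R.T@[0,0,120.])
E
```

```text
3.6 [ 430.6 -150.7  135.7] [-1.3 -0.1  1.8] 7.003533958379952 44.484652541577816
lift [  0.          91.92533317 -77.13451316]
```

Call:
carry_out(
  commands=[
    [0,0,0,0,4,-3.5,-1],
    [0,0,0,0,12,-10,-1],
    [0,0,0,0,20,-17,-1],
    [0,0,0,0,30,-25,-1],
    [0,0,0,0,40,-33.5,-1],
    [0,0,0,0,50,-42,-1],
    [0,0,0,0,60,-50,-1],
    [0,0,0,0,70,-59,-1],
    [0,0,0,0,77,-65,-1],
    [0,0,0,0,80,-67,-1],
    [0,0,0,0,80,-67,-1],
    [0,0,0,0,80,-67,-1],
  ],
)

```text
time_s: 4.8
ee_pos: [430.7, -150.0, 239.1]
ee_rot: [130.3, 0.1, 101.2]
force: [-0.2, 0.1, -2.8]
gripper_width: 6.9
gripper_force: 44.5
```

```bash
cat >> h.py <<'E'
AZ=-10.
def hookpt(x,y,z): # hook frame (z above table) -> world
    c,s=np.cos(np.radians(AZ)),np.sin(np.radians(AZ)); o=np.array([584-4.5,71.5])  # refined seat
    o=np.array([584.,71.3]); return np.array([o[0]+c*(x+90)-s*y,o[1]+s*(x+90)+c*y,z])
E
python3 - <<'E'
from h import *
import cv2
s=state();print(s["time_s"],s["ee_pos"].round(1),s["force"].round(1),s["gripper_width"],s["qpos"].round(1))
R=tool(50,AZ)
print("pre",rel(grip(hookpt(-170,29,254),R),R))
a=grab_frame("scene")[:,:,::-1];b=grab_frame("top")[:,:,::-1]
c=lambda im,u,v:cv2.resize(im[v-60:v+60,u-50:u+50],(400,480),interpolation=cv2.INTER_CUBIC)
cv2.imwrite("pics/g2.png",np.hstack([c(a,197,160),c(b,296,227)]))
E
```

```text
4.8 [ 430.7 -150.   239.1] [-0.2  0.1 -2.8] 6.878915255298749 [ -50.4   -4.6  132.1   66.4   47.  -107.6]
pre [ -0.3 -16.1  13.7 238.   94.7 106.8]
```

View pics/g2.png

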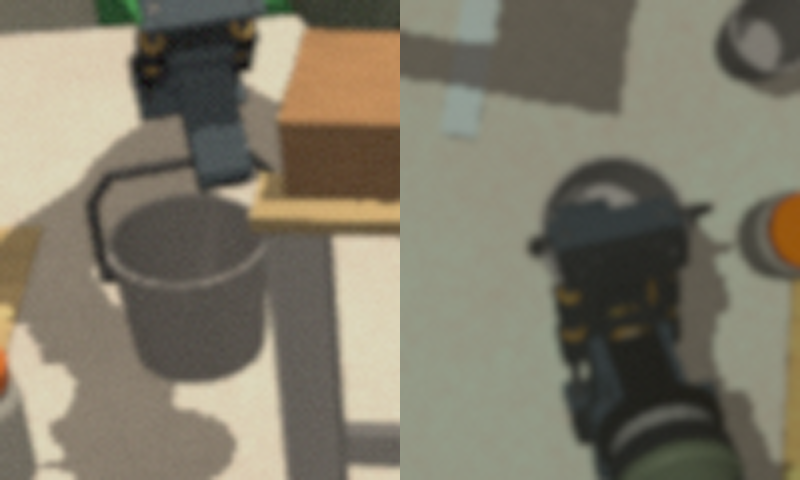

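The pail is held by the handle at (215,165) in the crop and hangs upright, clear of the table. I carry it to a point in front of the hook.

Call:
carry_out(
  commands=[
    [0,-0.5,0.4,7,3,3,-1],
    [0,-1.3,1.1,19,7.6,8.5,-1],
    [0,-2.4,2,36,14,16,-1],
    [0,-3.5,3,52,21,23.5,-1],
    [0,-4.8,4.1,71,28.4,32,-1],
    [0,-6.1,5.2,90,36,40.6,-1],
    [0,-7.4,6.3,109,43.6,49,-1],
    [0,-8.7,7.4,128,51,57.7,-1],
    [0,-10,8.5,148,58.7,66,-1],
    [0,-11.3,9.6,167,66.3,75,-1],
    [0,-12.5,10.7,186,74,83,-1],
    [0,-13.7,11.6,202,80.5,91,-1],
    [-0.2,-14.8,12.6,219,87,98,-1],
    [-0.3,-15.6,13.3,231,92,103.5,-1],
    [-0.3,-16.1,13.7,238,94.7,106.8,-1],
    [-0.3,-16.1,13.7,238,94.7,106.8,-1],
    [-0.3,-16.1,13.7,238,94.7,106.8,-1],
  ],
)

```text
time_s: 6.6
ee_pos: [455.1, 29.4, 192.5]
ee_rot: [139.5, 0.9, 84.3]
force: [-1.1, -0.1, -2.9]
gripper_width: 6.8
gripper_force: 44.5
```

```bash
python3 - <<'E'
from h import *
import cv2
s=state();print(s["time_s"],s["ee_pos"].round(1),s["ee_rot"].round(1),s["force"].round(1),s["gripper_width"],s["qpos"].round(1))
R=tool(50,AZ)
print("over",rel(grip(hookpt(-100,29,254),R),R),"down",rel(grip(hookpt(-90,29,207),R),R))
a=grab_frame("scene")[:,:,::-1];b=grab_frame("top")[:,:,::-1]
w=hookpt(-170,0,254);print("wire mid pred",proj("scene",w),proj("top",w),"hook tip",proj("scene",hookpt(-119,0,231)),proj("top",hookpt(-119,0,231)))
u,v=np.round(proj("scene",w)[0]).astype(int);U,V=np.round(proj("top",w)[0]).astype(int)
c=lambda im,u,v:cv2.resize(im[max(v-60,0):v+60,u-40:u+40],(400,600),interpolation=cv2.INTER_CUBIC)
print(u-40,v-60,U-40,V-60)
cv2.imwrite("pics/g3.png",np.hstack([c(a,u,v+20),c(b,U,V)]))
E
```

```text
6.6 [455.1  29.4 192.5] [139.5   0.9  84.3] [-1.1 -0.1 -2.9] 6.770674878514904 [ 10.3  -6.3 135.1 -43.   16.2  53.5]
over [ -9.5  -2.4   3.7  82.3 132.3  46.5] down [ -9.5  -2.4   3.7  82.2 109.4  88.8]
wire mid pred [[298.94036069 149.8371118 ]] [[202.26574606 192.13813506]] hook tip [[298.78523449 169.69701084]] [[206.57884295 175.37364525]]
259 90 162 132
```

View pics/g3.png

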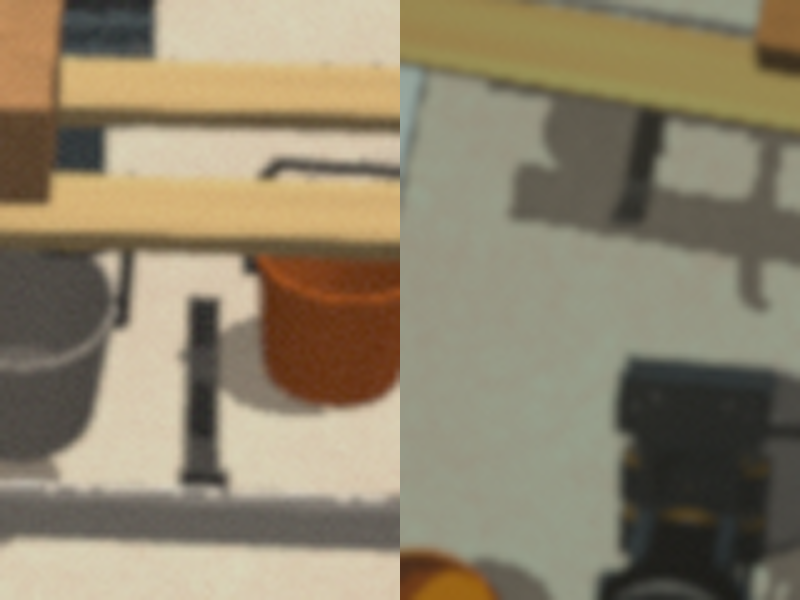

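The scene crop shows the pail at (50,350), left of the hook at (203,390). The arm lagged while passing near a wrist singularity, so the pail is low and tilted about 9°. I finish the move to the pre-hook pose gently.

Call:
carry_out(
  commands=[
    [-1,-0.3,0.4,7,8,0,-1],
    [-2.2,-0.6,0.9,18,20,0,-1],
    [-3.5,-0.9,1.4,31,32,0,-1],
    [-5,-1.3,2,46,44,0,-1],
    [-6.5,-1.7,2.6,60,56,1,-1],
    [-8,-2,3.1,73,67,1,-1],
    [-9,-2.3,3.5,82,75,1,-1],
    [-9.5,-2.4,3.7,87.5,79.5,1,-1],
    [-9.5,-2.4,3.7,87.5,79.5,1,-1],
    [-9.5,-2.4,3.7,87.5,79.5,1,-1],
    [-9.5,-2.4,3.7,87.5,79.5,1,-1],
    [-9.5,-2.4,3.7,87.5,79.5,1,-1],
  ],
)

```text
time_s: 7.9
ee_pos: [524.7, 111.0, 243.1]
ee_rot: [129.9, -0.1, 80.1]
force: [1.1, -0.3, -3.0]
gripper_width: 7.0
gripper_force: 44.5
```

```bash
python3 - <<'E'
from h import *
s=state();print(s["time_s"],s["ee_pos"].round(1),s["ee_rot"].round(1),s["force"].round(1),s["gripper_width"],s["qpos"].round(1))
R=tool(50,AZ)
print(grip(hookpt(-170,29,254),R),"pre",rel(grip(hookpt(-170,29,254),R),R))
E
```

```text
7.9 [524.7 111.  243.1] [ 1.299e+02 -1.000e-01  8.010e+01] [ 1.1 -0.3 -3. ] 7.036482837752439 [ 27.6  -0.4 127.9 -73.6  29.1  97.6]
[524.58490054 111.22385684 241.78703542] pre [ 0.1 -0.2  0.   0.3 -1.1  0.8]
```

```bash
python3 - <<'E'
from h import *
import cv2
a=grab_frame("scene")[:,:,::-1];b=grab_frame("top")[:,:,::-1]
cv2.imwrite("s2.png",a);cv2.imwrite("t2.png",b)
s=state();R=Ro.from_euler("xyz",s["ee_rot"],degrees=True).as_matrix();g=s["ee_pos"]-19*R[:,2]
for y in(-44,0,44): P=g+R[:,0]*(y-29);print(y,P.round(1),proj("scene",P).round(1),proj("top",P).round(1))
c=lambda im,x,y:cv2.resize(im[y:y+100,x:x+66],(396,600),interpolation=cv2.INTER_CUBIC)
cv2.imwrite("pics/g4.png",np.hstack([c(a,266,120),c(b,170,145)]))
E
```

```text
-44 [498.   41.8 255.4] [[281.  149.1]] [[218.6 194.6]]
0 [505.5  85.1 255.4] [[299.  149.4]] [[202.2 192. ]]
44 [513.  128.5 255.5] [[316.9 149.8]] [[185.9 189.3]]
```

View pics/g4.png

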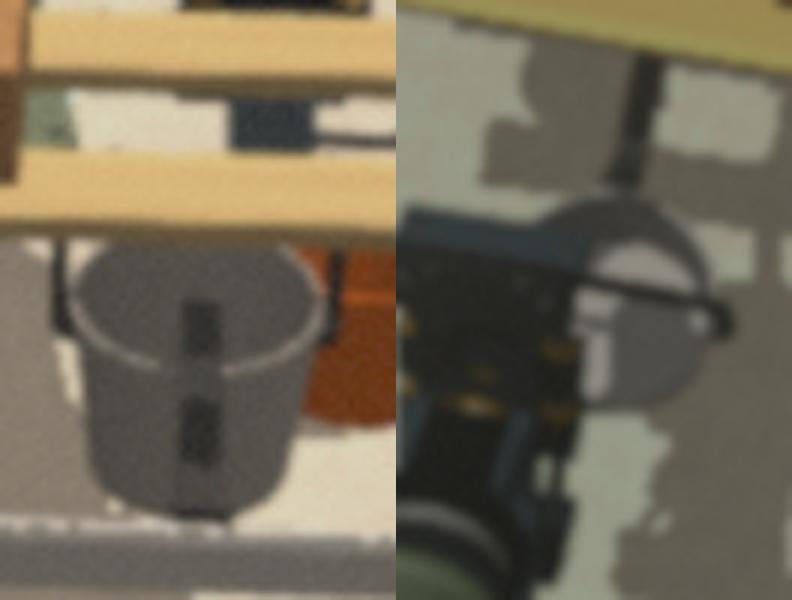

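The scene crop shows the pail's legs at x = 60 and 335, so its middle is at 197.5, against the hook's mid at 201–203; I shift it by about 1.5 mm. The top crop shows the wire in front of the hook tip at (625,185). Next I lower it to z = 245 and thread the hook into the arch.

Call:
carry_out(
  commands=[
    [0,0,0,0.8,-4,3.3,-1],
    [0,0,0,1.5,-8,6.7,-1],
    [0,0,0,1.5,-8,6.7,-1],
    [0,0,0,1.5,-5,10,-1],
    [0,0,0,1.5,0,16,-1],
    [0,0,0,1.5,5,22.2,-1],
    [0,0,0,1.5,10,28.2,-1],
    [0,0,0,1.5,15,34.1,-1],
    [0,0,0,1.5,20,40.1,-1],
    [0,0,0,1.5,25,46,-1],
    [0,0,0,1.5,28,49.6,-1],
    [0,0,0,1.5,29.3,51.1,-1],
    [0,0,0,1.5,29.3,51.1,-1],
    [0,0,0,1.5,29.3,51.1,-1],
  ],
)

```text
time_s: 9.4
ee_pos: [582.2, 103.3, 233.8]
ee_rot: [129.9, -0.1, 80.2]
force: [0.7, -0.0, -2.6]
gripper_width: 7.1
gripper_force: 44.5
```

```bash
python3 - <<'E'
from h import *
import cv2
s=state();R=Ro.from_euler("xyz",s["ee_rot"],degrees=True).as_matrix();g=s["ee_pos"]-19*R[:,2]-29*R[:,0]
print(s["time_s"],g.round(1),s["ee_rot"].round(1),s["force"].round(1),s["qpos"].round(1))
h=np.array([np.cos(np.radians(AZ)),np.sin(np.radians(AZ)),0]);d=g-[584,71.3,0];print("hook x",-90+d@h,"y",d@[-h[1],h[0],0],"z",g[2])
a=grab_frame("scene")[:,:,::-1];b=grab_frame("top")[:,:,::-1]
c=lambda im,x,y:cv2.resize(im[y:y+100,x:x+66],(396,600),interpolation=cv2.INTER_CUBIC)
cv2.imwrite("pics/g5.png",np.hstack([c(a,266,120),c(b,170,120)]))
E
```

```text
9.4 [562.9  77.2 246. ] [ 1.299e+02 -1.000e-01  8.020e+01] [ 0.7 -0.  -2.6] [ 22.3   4.9 123.9 -77.   24.7  97.7]
hook x -111.79668655798136 y 2.1764918798243147 z 245.97857875927699
```

View pics/g5.png

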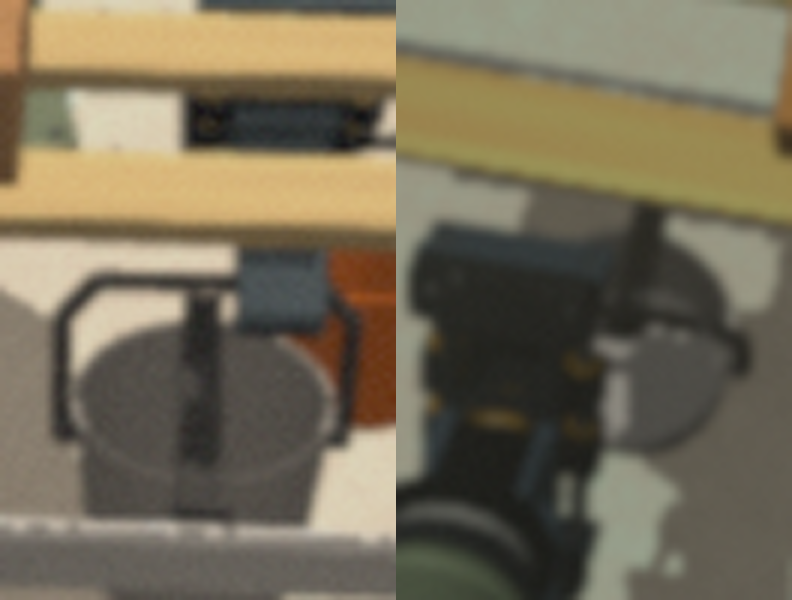

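The scene crop shows the hook inside the arch: legs at 63 and 345, hook mid at 203, tip at (203,292) just under the wire, and the finger edge at 240, clear of it. Joint 4 is at its limit, so I yaw the pail 5° about its own axis to relieve it.

Call:
carry_out(
  commands=[
    [0,1.3,-1.1,0.4,-0.5,-0.6,-1],
    [0,2.5,-2.1,0.9,-1.1,-1.3,-1],
    [0,3.8,-3.2,1.3,-1.6,-1.9,-1],
    [0,3.8,-3.2,1.3,-1.6,-1.9,-1],
    [0,3.8,-3.2,1.3,-1.6,-1.9,-1],
  ],
)

```text
time_s: 10.0
ee_pos: [580.2, 105.0, 236.1]
ee_rot: [130.1, -0.1, 85.1]
force: [0.1, -0.5, -2.6]
gripper_width: 7.0
gripper_force: 44.5
```

```bash
cat > st.py <<'E'
from h import *
s=state();R=Ro.from_euler("xyz",s["ee_rot"],degrees=True).as_matrix();g=s["ee_pos"]-19*R[:,2]-29*R[:,0]
print(s["time_s"],s["ee_rot"].round(1),s["force"].round(1),s["qpos"].round(1),s["gripper_width"])
h=np.array([np.cos(np.radians(AZ)),np.sin(np.radians(AZ)),0]);d=g-[584,71.3,0];l=np.array([-h[1],h[0],0])
print("hook x",-90+d@h,"y",d@l,"z",g[2]);print("tool axes of hook x,y,z\n",(R.T@np.c_[h,l,[0,0,1]]).T.round(3))
E
python3 st.py
```

```text
10.0 [ 1.301e+02 -1.000e-01  8.510e+01] [ 0.1 -0.5 -2.6] [ 19.5   3.6 124.8 -77.   18.9  92.6] 7.013253295763128
hook x -111.54451938981161 y 2.337931769355338 z 248.34880225563154
tool axes of hook x,y,z
 [[-0.089  0.642  0.762]
 [ 0.996  0.056  0.068]
 [ 0.001  0.765 -0.644]]
```

Call:
carry_out(
  commands=[
    [1.5,0,0,-0.3,-1,5.5,-1],
    [3,0,0,-0.7,-2.3,10.9,-1],
    [3,0,0,-0.7,-2.3,10.9,-1],
    [3,0,0,-0.7,-2.3,10.9,-1],
  ],
)

```text
time_s: 10.4
ee_pos: [587.0, 103.9, 227.2]
ee_rot: [133.1, -0.0, 85.1]
force: [-0.9, 0.4, -1.8]
gripper_width: 7.1
gripper_force: 44.5
```

```bash
python3 st.py
```

```text
10.4 [133.1  -0.   85.1] [-0.9  0.4 -1.8] [ 18.2   4.7 122.7 -64.8  18.4  79.9] 7.067136726406039
hook x -103.93155828144347 y 2.5265230724916905 z 240.1296833806456
tool axes of hook x,y,z
 [[-0.089  0.681  0.727]
 [ 0.996  0.06   0.066]
 [ 0.001  0.73  -0.683]]
```

Call:
carry_out(
  commands=[
    [0.8,0,0,-0.2,-2.5,5.5,-1],
    [1.5,0,0,-0.4,-6,10.5,-1],
    [2.3,0,0,-0.5,-9,16,-1],
    [3,0,0,-0.7,-11.7,20.8,-1],
    [3,0,0,-0.7,-11.7,20.8,-1],
    [3,0,0,-0.7,-11.7,20.8,-1],
  ],
)

```text
time_s: 11.0
ee_pos: [594.1, 102.5, 204.3]
ee_rot: [136.1, -0.1, 85.1]
force: [-0.1, -0.0, -1.5]
gripper_width: 7.1
gripper_force: 44.5
```

```bash
python3 st.py
```

```text
11.0 [ 1.361e+02 -1.000e-01  8.510e+01] [-0.1 -0.  -1.5] [ 16.9   7.1 121.7 -58.4  17.5  73.3] 7.068216273179193
hook x -96.02511741040557 y 2.448468165902982 z 217.99931999063338
tool axes of hook x,y,z
 [[-0.089  0.718  0.69 ]
 [ 0.996  0.064  0.062]
 [ 0.001  0.693 -0.721]]
```

Call:
carry_out(
  commands=[
    [-0.5,0,0,-0.1,-1,2.7,-1],
    [-1,0,0,-0.2,-2,5.4,-1],
    [-1.5,0,0,-0.3,-3,8,-1],
    [-2,0,0,-0.4,-4,10.7,-1],
    [-2,0,0,-0.4,-4,10.7,-1],
    [-2,0,0,-0.4,-4,10.7,-1],
    [-2,0,0,-0.4,-4,10.7,-1],
  ],
)

```text
time_s: 11.7
ee_pos: [598.6, 101.9, 194.3]
ee_rot: [134.1, -0.1, 85.1]
force: [1.0, -0.2, -2.5]
gripper_width: 6.9
gripper_force: 44.5
```

```bash
python3 st.py; python3 - <<'E'
from h import *
import cv2
a=grab_frame("scene")[:,:,::-1];b=grab_frame("top")[:,:,::-1]
c=lambda im,x,y:cv2.resize(im[y:y+100,x:x+66],(396,600),interpolation=cv2.INTER_CUBIC)
cv2.imwrite("pics/g6.png",np.hstack([c(a,266,120),c(b,170,120)]))
E
```

```text
11.7 [ 1.341e+02 -1.000e-01  8.510e+01] [ 1.  -0.2 -2.5] [ 17.1   8.3 123.7 -75.2  16.1  90.3] 6.913862208541644
hook x -91.901956488233 y 2.5759363360728886 z 207.47510539859817
tool axes of hook x,y,z
 [[-0.089  0.693  0.715]
 [ 0.996  0.061  0.065]
 [ 0.002  0.718 -0.696]]
```

View pics/g6.png

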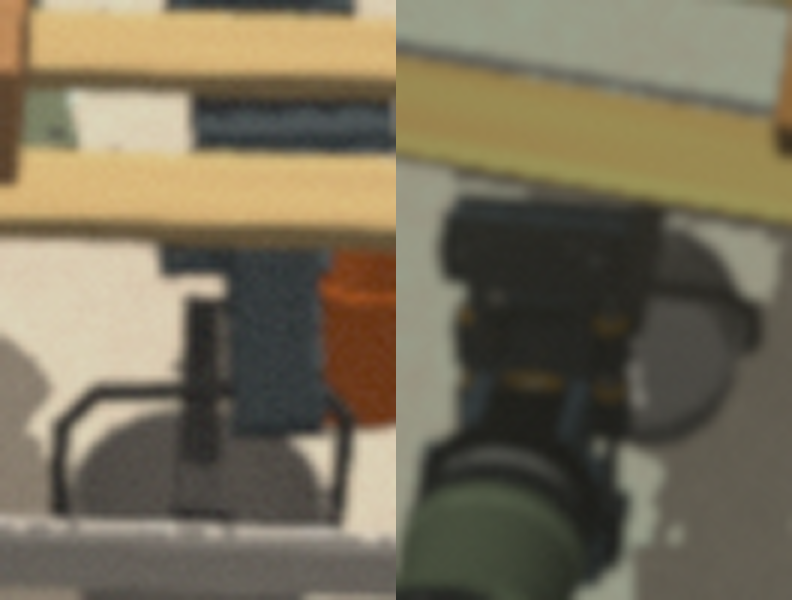

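The scene crop shows the wire at (150,392) crossing behind the hook's upturned end. The hook mid is at 203 and the pail mid at 201.5; there is no contact force yet. I lower in small steps.

Call:
carry_out(
  commands=[
    [0.7,0,0,0,-1.3,1,-1],
    [0.7,0,0,0,-1.3,1,-1],
    [0.7,0,0,0,-1.3,1,-1],
  ],
)

```text
time_s: 12.1
ee_pos: [599.0, 101.9, 193.4]
ee_rot: [134.7, -0.1, 85.1]
force: [0.0, -0.4, 2.0]
gripper_width: 7.2
gripper_force: 44.5
```

```bash
python3 st.py
```

```text
12.1 [ 1.347e+02 -1.000e-01  8.510e+01] [ 0.  -0.4  2. ] [ 16.9   8.4 123.3 -71.9  16.1  86.9] 7.154750776809447
hook x -91.39124358941045 y 2.6327946016371873 z 206.75842729755735
tool axes of hook x,y,z
 [[-0.089  0.701  0.708]
 [ 0.996  0.062  0.064]
 [ 0.001  0.711 -0.704]]
```

Contact: the vertical force went from −2.5 to +2 N, so the hook carries the pail. I loosen the grip lightly so the pail settles, then open a little.

Call:
carry_out(
  commands=[
    [0,0,0,0,0,0,-1],
    [0,0,0,0,0,0,-1],
    [0,0,0,0,0,0,-1],
    [0,0,0,0,0,0,-1],
    [0,0,0,0,0,0,-1],
    [0,0,0,0,0,0,-1],
    [0,0,0,0,0,0,-1],
    [0,0,0,0,0,0,-1],
    [0,0,0,0,0,0,-0.8],
    [0,0,0,0,0,0,-0.75],
    [0,0,0,0,0,0,-0.7],
    [0,0,0,0,0,0,-0.65],
    [0,0,0,0,0,0,-0.6],
    [0,0,0,0,0,0,-0.55],
    [0,0,0,0,0,0,-0.5],
    [0,0,0,0,0,0,-0.45],
    [0,0,0,0,0,0,-0.4],
    [0,0,0,0,0,0,-0.4],
    [0,0,0,0,0,0,-0.4],
    [0,0,0,0,0,0,-0.4],
  ],
  force=3,
)

```text
time_s: 14.1
ee_pos: [598.4, 101.9, 192.4]
ee_rot: [134.8, -0.1, 85.1]
force: [-0.1, 0.2, 0.1]
gripper_width: 27.3
gripper_force: 0.0
```

```bash
python3 st.py
```

```text
14.1 [ 1.348e+02 -1.000e-01  8.510e+01] [-0.1  0.2  0.1] [ 16.9   8.4 123.4 -71.8  16.   86.9] 27.25853269985235
hook x -91.94893612054236 y 2.4878737724325264 z 205.71446498791363
tool axes of hook x,y,z
 [[-0.089  0.702  0.706]
 [ 0.996  0.062  0.064]
 [ 0.001  0.709 -0.705]]
```

Call:
carry_out(
  commands=[
    [0,0,0,0.5,0,-5,-0.4],
    [0,0,0,1.2,0,-13,-0.4],
    [0,0,0,2,0,-22,-0.4],
    [0,0,0,3,0,-32,-0.4],
    [0,0,0,4,0,-42,-0.4],
    [0,0,0,5,0,-52,-0.4],
    [0,0,0,6,0,-62,-0.4],
    [0,0,0,7,0,-74,-0.4],
    [0,0,0,8,0,-86,-0.4],
    [0,0,0,9,0,-98,-0.4],
    [0,0,0,10,0,-110,-0.4],
    [0,0,0,10,0,-110,-0.4],
    [0,0,0,10,0,-110,-0.4],
  ],
)

```text
time_s: 15.4
ee_pos: [521.4, 118.5, 270.1]
ee_rot: [134.8, -0.1, 85.1]
force: [0.6, 0.4, -0.4]
gripper_width: 27.4
gripper_force: 0.0
```

```bash
python3 st.py; python3 - <<'E'
from h import *
import cv2,time
from workcell import *
F=[grab_frame("scene")[:,:,::-1] for _ in range(14)]
a=F[-1];b=grab_frame("top")[:,:,::-1]
f=lambda i,j:np.abs(F[i][150:230,260:340].astype(int)-F[j][150:230,260:340]).mean()
print("motion",[round(f(i,i+1),2) for i in range(0,13,2)],f(0,7),f(0,13),f(6,13))
cv2.imwrite("pics/g7.png",np.hstack([cv2.resize(a[110:260,200:300+50],(400,400)),cv2.resize(b[70:220,120:270],(400,400))]))
E
```

```text
15.4 [ 1.348e+02 -1.000e-01  8.510e+01] [ 0.6  0.4 -0.4] [ 23.9  -3.6 122.6 -47.3  27.6  65. ] 27.396912148692035
hook x -170.67152995511447 y 5.482035176140899 z 283.4937080988438
tool axes of hook x,y,z
 [[-0.09   0.702  0.707]
 [ 0.996  0.062  0.065]
 [ 0.001  0.71  -0.705]]
motion [np.float64(1.79), np.float64(1.77), np.float64(1.77), np.float64(1.78), np.float64(1.79), np.float64(1.77), np.float64(1.8)] 1.8441145833333332 1.8075 1.780625
```

View pics/g7.png

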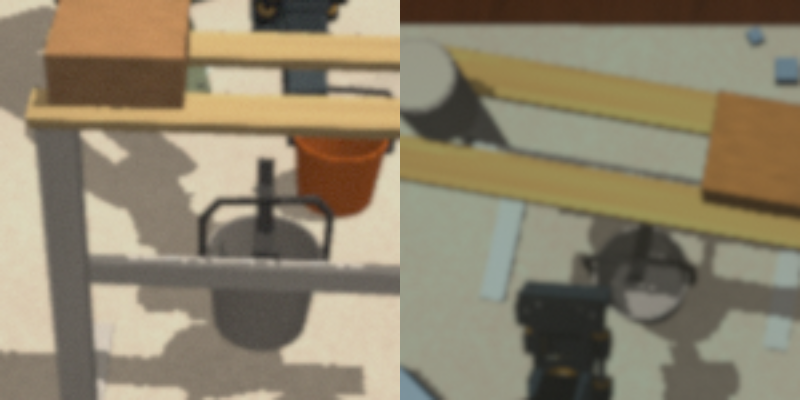

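The pail hangs level at scene crop (265,270), with the hook at mid-handle. It is still between frames, and the gripper is clear.

```bash
python3 -c "
from workcell import workorder
print(workorder.job_done())"
```

```text
the job is handed in; nothing more can be done
None
```

The bare-metal pail hangs on the hook by the middle of its handle, level and still in the last pictures, with the gripper withdrawn, and the job was handed in at about 16 s; it tilted roughly 9° for a moment on the way, when the arm lagged.

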